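# Clamp a plug adapter in the quick-release work holder

## Robot

A 6-joint arm with a two-finger parallel gripper is mounted at the origin on a cart in front of the work surface, level with it; the furniture and walls round the work are solid. World frame = base frame: x ahead of the robot, y to its left, z up, the work surface at z = 0. Lengths are in m, angles in rad, forces in N, time in s.
With the tool pointing down it reaches from about 0.325 to 0.9 m from the base axis. Payload 6.1 kg.
Tool frame: the origin (TCP) lies midway between the tips of the shut fingers; the grasp point (between the pads) lies 19 mm behind it (arm.grip_point_offset is the distance from the TCP to the grasp point, in m); z points along the fingers, y is the line along which they close (so a half turn about z gives the same grasp; the last joint's range is limited). The gripper opens to 87 mm and grips with 3 to 60 N. Pads are 19 mm wide; open, the fingers measure 117 mm over their backs; the gripper's body (75 mm by 190 mm) begins 51 mm behind the grasp point.
Start: joints at [1.199, 0.22, 1.526, -0, 1.395, -0.126], TCP at [0.152, 0.606, 0.223] pointing down, gripper open.
Joint ranges: [-2.98, 2.98], [-0.91, 2.08], [0.09, 2.57], [-1.24, 4.39], [0.2, 2.65], [-2.68, 2.68]. Speed limits (rad/s): [2.57, 2.57, 3.01, 3.14, 3.14, 3.14].

## Interface

Orientations are given as a 3x3 rotation matrix whose columns are the frame's x, y, z axes.
In Python, from bench import telemetry, camera, workorder, models, arm gives the robot as it stands.
- The arm moves only by the tool apply_moves, never from a script. Its argument "deltas" is a list of rows, each an object of numbers: "tx", "ty", "tz": the shift along the tool's x, y, z in units of 30 mm (1.0 is 30 mm); "rx", "ry", "rz": the turn, a rotation vector about the tool's x, y, z in units of 6 degrees (1.0 is 6 degrees). A call has 1 to 12 rows; each row is the pose to reach, as a shift and turn from the pose commanded when the call began, along the tool's axes at that moment; what a row does not reach only later rows make up. A row lasts 1/8 s, in which the tool goes at most 62.5 mm and 10.7 degrees, less where a joint would pass 70% of its speed; a pose out of reach is approached as far as the arm can. A call with a gripper value outside its range is refused whole. "grip" is the finger opening in mm, from 0 to 87, set as the call begins (left out, the last holds). The fingers move at their own pace and stop on an object; "squeeze" is the grip in N (left out, the last holds). Time passes only in rows, so rows that repeat a pose let the fingers close. It gives the time, the measured TCP pose, the force, the opening and the grip force at its end, in the units of the state.
- telemetry.observe(): the state, without advancing time (a new reading comes with each control period).
- camera(name): name is "side" or "top"; returns a dict with "frame" (420x560x3 uint8, red, green, blue), "intrinsics" (3x3 intrinsics, pixels), "rvec" (rotation vector, rad) and "tvec" (3), from world to camera coordinates, as OpenCV has them. Camera axes: x right, y down, z forward; pixel columns grow to the right and rows downward; lengths in m; the calibration is good to about 2 mm. A picture is of the moment at which its call begins. There is no depth.
- workorder.finish_job(): hands the job in; it is judged then, once.
Trained networks look in a picture, given as the dict that the camera call returned (one of the last four; its "shot" number tells which), for a name from the list of things; names that differ only in an ending like _2 or _b are one class to them, and where a whole thing is asked for, a point or a joint stands for the part that bears it (a point fixed in the world has none). Each returns a list of dicts, best first, with "conf" (0 to 1); they miss things now and then, are a little off and sometimes report something else, mostly with a low value. They report only what shows in the picture. A call takes as long as a camera call. They do not tell look-alikes from the thing itself.
- models.find_in(picture, name): "point" ([x, y, z] in m, in the coordinates of the camera as it stood for that picture, good to about 4 mm: the middle of the surface that is visible of it).
The state is a dict: "time_s": time; "joints": joint angles; "joint_vel": joint speeds; "joint_torque": joint torques, N m; "eef_pos": TCP position; "orientation": TCP orientation; "wrist_force": force on the tool from outside, world axes, zero at the start; "moment": the same for the moment, N m; "finger_gap": opening from 0.0 (shut) to 1.0 (fully open); "grip_force": force on a finger pad.
Only numpy, scipy, OpenCV 4.12 (cv2) and the standard library are available. Lean on these libraries where they do the work, as an engineer would, in place of code of your own. Each camera call takes 0.05 s, during which the arm holds its last target. There are 200 camera calls.

## Task

Clamp the white plug adapter in the work holder so that it can be opened: set it on the bed right way up, square and in the middle, long way along the rails, then pinch the jaw's two side buttons together and slide the jaw up until the adapter sits between its sprung pad and the rear stop. Let the buttons go so that both catches drop into their notches and the jaw is locked, with the pad pushed in part of the way by the work: neither barely touching nor pressed right home. The case is thin, so never drive the pad right home on the way either, and leave the other things on the bench where they are.

Things in the scene. Friction and masses are not known exactly. Their poses are not given: they have to be found in the camera images.
- holder: quick-release work holder fixed to the bench: a metal channel 214 x 70 mm (96 mm over its corner lugs), rails' top at z = 20 mm. Origin: centre of its underside; +x along the rails from jaw to rear stop, y across, z up. Near half: open channel, both rails notched inside every 5 mm (notch 3 mm wide), for jaw travels of 38 to 79 mm; before that a long parking slot for the catches
- bed_centre (a point): on the flush bed plate that closes the channel's far half (x +9 to +105 mm of the holder, top z = 20 mm), 45 mm from the holder's origin; axes as the holder's. Across the bed's end a grey rear stop (rubber face 46 mm wide, to z = 52 mm) is bolted with its face anywhere from x = +64 to +86 mm of the holder: not measured, it must be felt or seen
- jaw (a joint): travel of the sliding jaw along the rails towards the rear stop, m: 0 at the near end, 0.084 at most; starts at 0.002 to 0.014, in the parking slot, which it cannot leave unless both buttons are in. Drag 0.6 N plus 80 N per m/s
- pinch_point (a point): midway between the sliding jaw's release buttons, z = 46 mm, moves with the jaw; axes as the holder's. The jaw: grey block 34 x 34 mm, top z = 58 mm, on a skid 60 mm wide, 26 mm high. From each side stands a ribbed black button 24 mm long (along x), z 37 to 55 mm; outer faces at y = +26 and -26 mm when out (52 mm apart), 38 mm apart when both are right in
- button_left (a joint): how far the button on the jaw's +y side is pushed in, m: 0 out, 0.007 right in; spring 3 N out, 7 N right in. Its catch clears the notches at 0.003. It reads 0 only with the catch in a notch or in the parking slot; about 0.003 means that the catch rides on the land between two notches and the jaw is not locked
- button_right (a joint): the same for the button on the jaw's -y side. Each catch by itself locks the jaw both ways, so both must be in together for it to slide; fingers more than about 2 mm off the middle leave one catch engaged
- pad_face (a point): centre of the front of the jaw's sprung pad (42 mm wide, z 23 to 53 mm), which looks towards the rear stop; 39 mm ahead of pinch_point (holder's +x) while the pad is free. Axes as the holder's
- pad (a joint): how far the sprung pad is pushed back into the jaw, m: 0 free, 0.012 right home; force 3 N at first, 9.6 N right home. When the buttons are let go between two notches this spring pushes the jaw back, up to 5 mm (more if they are let out slowly), until the catches drop in
- plug_adapter: the work: a white plug adapter lying on its underside. Case 34 mm (its x, -24 to +10 mm) by 62 mm (its y, -31 to +31 mm), 30 mm tall; a raised part on top, 28 x 30 mm, 8 mm higher (y -3 to +27 mm). From the +x side two 4 mm pins stand out 14 mm at y = -20 and +20 mm, 16 mm up. Origin on the underside, 7 mm to +x of the case's middle; 65 to 110 g
- case_middle (a point): middle of the plug adapter's case, 15 mm above its underside; axes as the adapter's
- screwdriver: bystander: red-handled screwdriver, 177 mm long, lying; origin under its middle
- pliers: bystander: small red-handled pliers, 129 mm long, lying; origin under its middle
- screw_pot: bystander: small clear pot with a white lid, 38 mm across, 40 mm tall; origin under its middle
- glue: bystander: white glue bottle with a blue tip, 28 mm across, 90 mm tall; origin under its middle
- dish: bystander: flat turquoise dish, 35 mm across, 9 mm tall; origin under its middle
- vial: bystander: glass vial with a white cap, 28 mm across, 62 mm tall; origin under its middle
- tweezers: bystander: steel tweezers, 124 mm long, lying; origin under its middle
There are look-alikes about, which are no part of the job. What is meant by the plug_adapter is not green, and is the larger of those in its own colour.

How it is judged:
By the outcome, as a careful person would: the job done as asked, in the order asked, and still so for the second after the job is handed in, with the robot touching nothing.
It also fails if it takes over 58 s, if anything falls off the work surface, if the arm or the gripper's body presses on something with over 40 N, if the wrist force passes 120 N, or if a joint passes its speed limit or range.

## Working session

There is one attempt and no reset: what is moved stays moved. The work goes in short steps, Python scripts to look and compute and a tool call to move; the robot and the scene stay as the last step left them, time stands still between calls to the robot, and variables do not carry over. Pictures are saved under pics/ and viewed, at most 10 in all, crops included, and the job is handed in when it is done.

Besides the shell and the picture viewer there is one more tool, called after "Emit:" by a JSON object that holds its "fn" and its "kwargs", one argument or row to a line. apply_moves: Moves the arm, as the interface text tells. Its arguments: {"type":"object","properties":{"deltas":{"type":"array","items":{"type":"object","properties":{"tx":{"type":"number"},"ty":{"type":"number"},"tz":{"type":"number"},"rx":{"type":"number"},"ry":{"type":"number"},"rz":{"type":"number"}}}},"grip":{"type":"number"},"squeeze":{"type":"number"}},"required":["deltas"]}

```bash
mkdir -p pics; cat > h.py <<'E'
import numpy as np, cv2
from bench import telemetry, camera, workorder, models, arm
def cam(n,save=None):
    p=camera(n)
    if save: cv2.imwrite('pics/'+save,p['frame'][:,:,::-1])
    return p
def RT(p): return cv2.Rodrigues(np.array(p['rvec'],float))[0],np.array(p['tvec'],float).ravel()
def toworld(p,c):
    R,t=RT(p); return R.T@(np.array(c)-t)
def pix2w(p,uv,z):
    R,t=RT(p); K=np.array(p['intrinsics']); d=R.T@np.linalg.inv(K)@np.array([uv[0],uv[1],1.]); o=-R.T@t
    return o+d*(z-o[2])/d[2]
def proj(p,X):
    return cv2.projectPoints(np.array(X,float).reshape(-1,3),np.array(p['rvec'],float),np.array(p['tvec'],float),np.array(p['intrinsics'],float),None)[0].reshape(-1,2)
E
python3 - <<'E'
from h import *
for n in('top','side'):
    p=cam(n,n+'0.png'); R,t=RT(p); print(n,'cam at',(-R.T@t).round(3))
    for nm in['holder','jaw','plug_adapter','button_left','button_right','pad','screwdriver','pliers','screw_pot','glue','dish','vial','tweezers']:
        print(nm,[(toworld(p,d['point']).round(3).tolist(),round(d['conf'],2)) for d in models.find_in(p,nm)][:4])
print(telemetry.observe())
E
```

```text
top cam at [ 0.393 -0.14   1.057]
holder [([0.525, -0.057, 0.025], 0.95)]
jaw [([0.48, -0.074, 0.048], 0.59)]
plug_adapter [([0.725, 0.127, 0.03], 0.81), ([0.458, -0.259, 0.031], 0.76), ([0.395, -0.17, 0.02], 0.61)]
button_left [([0.525, -0.053, 0.026], 0.55)]
button_right []
pad []
screwdriver [([0.721, -0.143, 0.013], 0.49)]
pliers [([0.354, -0.264, 0.011], 0.69)]
screw_pot [([0.784, -0.114, 0.04], 0.74)]
glue [([0.767, -0.017, 0.054], 0.68)]
dish []
vial [([0.427, -0.389, 0.064], 0.63)]
tweezers [([0.533, -0.332, 0.008], 0.57)]
side cam at [-0.087 -0.161  0.877]
holder [([0.505, -0.058, 0.014], 0.66)]
jaw [([0.471, -0.08, 0.046], 0.55)]
plug_adapter [([0.444, -0.259, 0.025], 0.79), ([0.716, 0.126, 0.027], 0.77)]
button_left [([0.468, -0.06, 0.056], 0.44)]
button_right [([0.483, -0.097, 0.053], 0.64), ([0.447, -0.259, 0.027], 0.44)]
pad [([0.505, -0.066, 0.046], 0.63)]
screwdriver [([0.719, -0.148, 0.008], 0.76)]
pliers [([0.344, -0.273, 0.009], 0.67)]
screw_pot [([0.77, -0.105, 0.036], 0.74)]
glue [([0.767, -0.02, 0.039], 0.84), ([0.717, -0.148, 0.005], 0.55)]
dish [([0.583, -0.25
[... 273 characters left out ...]
39466888e+00, -1.26138072e-01]), 'joint_vel': array([ 0.00034654, -0.00047462, -0.00081192, -0.00256446,  0.00095724,
        0.00012875]), 'joint_torque': array([ 8.59621960e-04, -4.94559753e+01, -3.87703300e+01,  7.00318906e-02,
        4.69486217e-02, -1.72357113e-05]), 'eef_pos': array([0.15209011, 0.60621156, 0.22254092]), 'orientation': array([[-9.69952065e-01,  2.43296100e-01,  1.75953727e-05],
       [ 2.43296100e-01,  9.69952064e-01,  2.27657608e-05],
       [-1.15278473e-05,  2.63625822e-05, -1.00000000e+00]]), 'wrist_force': array([-0.28899065, -0.67420207, -0.40314011]), 'moment': array([ 0.05933334, -0.06638194,  0.00149541]), 'grip_force': 0.0, 'finger_gap': 0.9979294743106764}
```

View pics/top0.png

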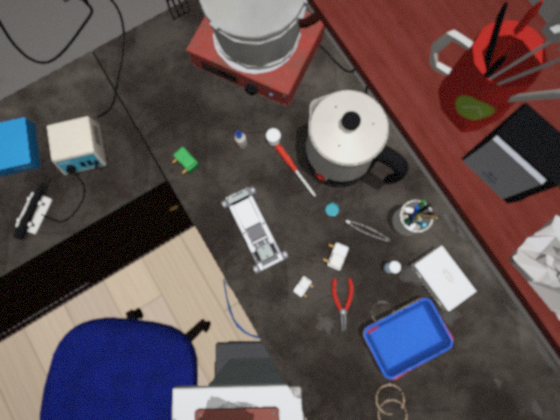

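View pics/side0.png

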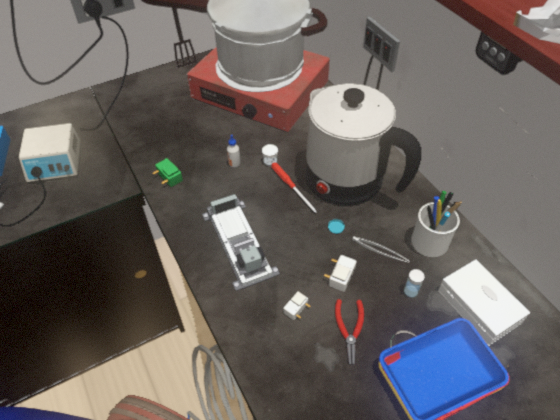

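The top view shows the holder at (255,230), with its rear stop at the upper-left end (238,195) and the jaw at (262,240). The larger white adapter is at (338,256), pins to the left. The smaller white one is at (303,287) and the green one at (185,160). I'll enlarge these areas.

```bash
python3 - <<'E'
from h import *
a=cam('top')['frame'][180:280,210:360]; b=cam('side')['frame'][185:305,195:375]
f=lambda im,s:cv2.resize(im[:,:,::-1],None,fx=s,fy=s,interpolation=cv2.INTER_CUBIC)
cv2.imwrite('pics/ct.png',f(a,5)); cv2.imwrite('pics/cs.png',f(b,4.4))
E
```

```text
(no output)
```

View pics/ct.png

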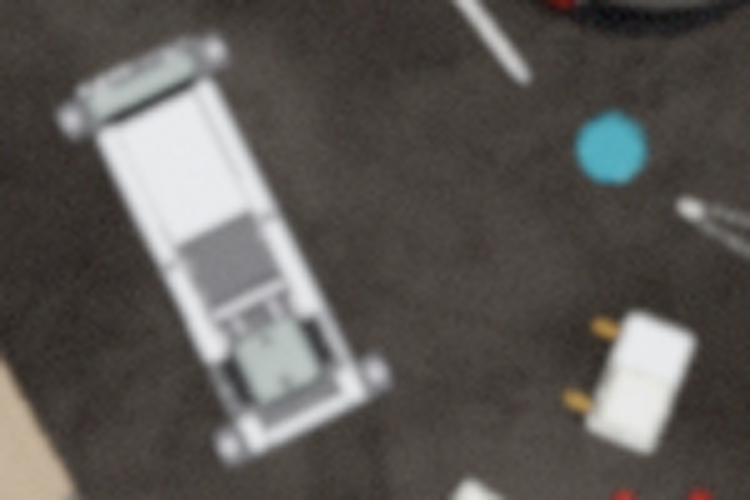

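View pics/cs.png

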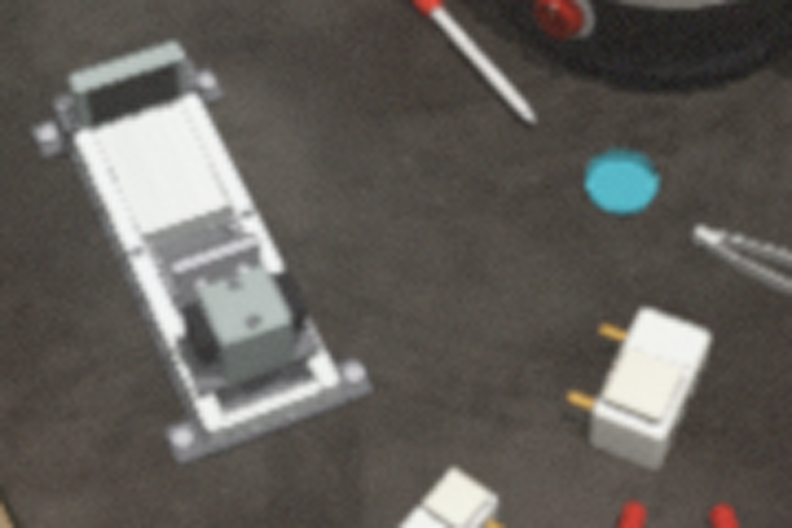

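```bash
cat > fit.py <<'E'
from h import *
from scipy.optimize import least_squares
P={n:cam(n) for n in('top','side')}
def px(n,c): return (np.array(c,float)+.5)/(5 if n=='top' else 4.4)-.5+([210,180] if n=='top' else [195,185])
def place(q,X):
    c,s=np.cos(q[2]),np.sin(q[2]); X=np.array(X,float)
    return np.c_[q[0]+c*X[:,0]-s*X[:,1],q[1]+s*X[:,0]+c*X[:,1],X[:,2]]
def run(q0,model,obs):
    def f(q):
        m=model(q); return np.concatenate([(proj(P[n],place(q,[m[k]]))[0]-px(n,c)) for n,k,c in obs])
    r=least_squares(f,q0,loss='soft_l1',f_scale=.7); return r.x,f(r.x).reshape(-1,2)
# holder: q=x,y,yaw,lugx,lugy,lugz,pinchx,stop_x(bottom of rubber face)
def hm(q):
    lx,ly,lz,p,s=q[3:8]
    return dict(rl=(lx,ly,lz),rr=(lx,-ly,lz),fl=(-lx,ly,lz),fr=(-lx,-ly,lz),
     jfl=(p+17,.017,.058),jfr=(p+17,-.017,.058),jbl=(p-17e-3,.017,.058),jbr=(p-17e-3,-.017,.058),
     bl=(.009,.035,.02),br=(.009,-.035,.02),sl=(s,.023,.052),sr=(s,-.023,.052),s0l=(s,.023,.02),s0r=(s,-.023,.02)) | dict(jfl=(p+.017,.017,.058),jfr=(p+.017,-.017,.058))
ho=[('top','rl',(72,120)),('top','rr',(212,50)),('top','fr',(375,372)),('top','fl',(233,445)),
('top','jfl',(230,347)),('top','jfr',(300,318)),('top','jbl',(252,405)),('top','jbr',(320,375)),
('side','rl',(45,135)),('side','rr',(205,83)),('side','fr',(353,372)),('side','fl',(182,438)),
('side','jfl',(197,290)),('side','jfr',(265,263)),('side','jbl',(230,345)),('side','jbr',(295,318)),
('top','sl',(108,125)),('top','sr',(200,78)),('side','s0l',(92,125)),('side','s0r',(185,95)),('side','sl',(82,90)),('side','sr',(180,60))]
d=pix2w(P['top'],px('top',(142,85)),.02)-pix2w(P['top'],px('top',(304,408)),.02)
q,r=run([.525,-.057,np.arctan2(d[1],d[0]),.1,.041,.01,-.05,.075],hm,ho)
print('holder',q.round(4),np.degrees(q[2]).round(2)); [print(o[0],o[1],e.round(1)) for o,e in zip(ho,r)]
np.save('holder.npy',q)
am=lambda q:dict(p1=(.024,-.02,.016),p2=(.024,.02,.016),a=(.01,-.031,.03),b=(-.024,-.031,.03),c=(.01,.031,.03),d=(-.024,.031,.03),c0=(.01,.031,0),d0=(-.024,.031,0))
ao=[('top','p1',(594,327)),('top','p2',(565,400)),('top','a',(632,312)),('top','b',(697,340)),('top','c',(586,425)),('top','d',(650,453)),
('side','p1',(602,329)),('side','p2',(570,397)),('side','a',(645,308)),('side','b',(710,332)),('side','c0',(593,447)),('side','d0',(660,467))]
d=pix2w(P['top'],px('top',(580,363)),.016)-pix2w(P['top'],px('top',(645,385)),.016)
a,r=run([.455,-.259,np.arctan2(d[1],d[0])],am,ao)
print('adapter',a.round(4),np.degrees(a[2]).round(2)); [print(o[0],o[1],e.round(1)) for o,e in zip(ao,r)]
print('case mid',place(a,[(-.007,0,.015)]).round(4)); np.save('adapter.npy',a)
E
python3 fit.py
```

```text
holder [ 5.434e-01 -4.760e-02  4.379e-01  9.630e-02  4.220e-02 -2.000e-04
 -7.630e-02  7.370e-02] 25.09
top rl [-0.6  0.1]
top rr [-0.1  0.1]
top fr [-0.6 -0.1]
top fl [-1.3  0. ]
top jfl [-0.   0.5]
top jfr [-1.7  0.2]
top jbl [1.6 1.3]
top jbr [0.4 1.1]
side rl [ 0.9 -0.1]
side rr [ 0.2 -0.2]
side fr [0.3 0.3]
side fl [ 0.3 -0. ]
side jfl [ 0.  -1.3]
side jfr [ 0.7 -1. ]
side jbl [-1.2 -0.5]
side jbr [ 0.4 -0.4]
top sl [-0.5 -0.6]
top sr [-2.6  0.8]
side s0l [0.8 1. ]
side s0r [-0.4  1.1]
side sl [ 1.5 -0.6]
side sr [-0.4 -0.5]
adapter [ 0.4636 -0.2554  1.1622] 66.59
top p1 [-0.1  0.4]
top p2 [0.1 0.3]
top a [-0.5  0.8]
top b [-0.9  0.2]
top c [0.  1.1]
top d [-0.1  0.5]
side p1 [ 0.5 -0.6]
side p2 [ 0.5 -0.7]
side a [-0.2 -1.5]
side b [ 1.1 -1.1]
side c0 [-0.7 -0.9]
side d0 [0.2 0.8]
case mid [[ 0.4608 -0.2618  0.015 ]]
```

```bash
cat > mv.py <<'E'
from h import *
from scipy.spatial.transform import Rotation as Ro
H=np.load('holder.npy')
def rows(*targets, base=None):
    """targets: (x,y,z,yang_deg); prints rows in tool units relative to the present pose"""
    s=telemetry.observe(); p,R=(s['eef_pos'],s['orientation']) if base is None else base
    for x,y,z,a in targets:
        c,sn=np.cos(np.radians(a)),np.sin(np.radians(a)); yv=np.array([c,sn,0]); zv=np.array([0,0,-1.]); G=np.c_[np.cross(yv,zv),yv,zv]
        t=R.T@(np.array([x,y,z])-p)/.03; w=np.degrees(Ro.from_matrix(R.T@G).as_rotvec())/6
        print(dict(zip(['tx','ty','tz','rx','ry','rz'],(float(v) for v in np.r_[t,w].round(3)))), 'mm',round(np.linalg.norm(t)*30),'deg',round(np.linalg.norm(w)*6))
def hw(x,y): 
    c,s=np.cos(H[2]),np.sin(H[2]); return H[0]+c*x-s*y,H[1]+s*x+c*y
E
python3 -c "
from mv import *
rows((.45,.15,.2,66.6),(.4608,-.2618,.11,66.6),(.4608,-.2618,.004,66.6))"
```

```text
{'tx': -13.332, 'ty': -12.334, 'tz': 0.752, 'rx': 0.0, 'ry': 0.0, 'rz': 1.553} mm 545 deg 9
{'tx': -17.021, 'ty': -25.561, 'tz': 3.752, 'rx': 0.0, 'ry': 0.0, 'rz': 1.553} mm 928 deg 9
{'tx': -17.021, 'ty': -25.561, 'tz': 7.285, 'rx': 0.0, 'ry': 0.0, 'rz': 1.553} mm 947 deg 9
```

Emit:
{"fn": "apply_moves", "kwargs": {
  "deltas": [
    {"tx": -13.33,"ty": -12.33,"tz": 0.75,"rz": 1.55},
    {"tx": -13.33,"ty": -12.33,"tz": 0.75,"rz": 1.55},
    {"tx": -13.33,"ty": -12.33,"tz": 0.75,"rz": 1.55},
    {"tx": -13.33,"ty": -12.33,"tz": 0.75,"rz": 1.55},
    {"tx": -13.33,"ty": -12.33,"tz": 0.75,"rz": 1.55},
    {"tx": -13.33,"ty": -12.33,"tz": 0.75,"rz": 1.55},
    {"tx": -13.33,"ty": -12.33,"tz": 0.75,"rz": 1.55},
    {"tx": -13.33,"ty": -12.33,"tz": 0.75,"rz": 1.55},
    {"tx": -13.33,"ty": -12.33,"tz": 0.75,"rz": 1.55}
  ],
  "grip": 66
}}

```text
$.deltas[0]: bad value
```

```bash
python3 -c "
from mv import *
print(telemetry.observe()['joints'].round(2))
rows((.4608,-.2618,.11,66.6),(.4608,-.2618,.004,66.6))"
```

```text
[ 1.2   0.22  1.53 -0.    1.39 -0.13]
{'tx': -17.021, 'ty': -25.561, 'tz': 3.752, 'rx': 0.0, 'ry': 0.0, 'rz': 1.553} mm 928 deg 9
{'tx': -17.021, 'ty': -25.561, 'tz': 7.285, 'rx': 0.0, 'ry': 0.0, 'rz': 1.553} mm 947 deg 9
```

Emit:
{"fn": "apply_moves", "kwargs": {
  "deltas": [
    {"tx": -2.0,"ty": -1.8,"tz": 0.1,"rx": 0,"ry": 0,"rz": 0.4},
    {"tx": -4.0,"ty": -3.6,"tz": 0.2,"rx": 0,"ry": 0,"rz": 0.8},
    {"tx": -6.0,"ty": -5.4,"tz": 0.3,"rx": 0,"ry": 0,"rz": 1.2},
    {"tx": -8.0,"ty": -7.2,"tz": 0.5,"rx": 0,"ry": 0,"rz": 1.55},
    {"tx": -10.0,"ty": -9.0,"tz": 0.7,"rx": 0,"ry": 0,"rz": 1.55},
    {"tx": -10.0,"ty": -9.0,"tz": 0.7,"rx": 0,"ry": 0,"rz": 1.55},
    {"tx": -10.0,"ty": -9.0,"tz": 0.7,"rx": 0,"ry": 0,"rz": 1.55}
  ],
  "grip": 66
}}

```text
time_s: 2.48
eef_pos: [0.3787, 0.2688, 0.2016]
orientation: [[-0.917, 0.399, 0.001], [0.399, 0.917, -0.0], [-0.001, 0.0, -1.0]]
wrist_force: [-0.2, 0.7, 0.6]
finger_gap: 0.756
grip_force: 0.0
```

```bash
python3 -c "
from mv import *
print(telemetry.observe()['joints'].round(2))
rows((.4608,-.2618,.11,66.6),(.4608,-.2618,.004,66.6))"
```

```text
[ 0.45 -0.16  1.95 -0.    1.35 -0.71]
{'tx': -9.571, 'ty': -15.122, 'tz': 3.06, 'rx': 0.0, 'ry': 0.007, 'rz': -0.023} mm 545 deg 0
{'tx': -9.569, 'ty': -15.122, 'tz': 6.594, 'rx': 0.0, 'ry': 0.007, 'rz': -0.023} mm 572 deg 0
```

Emit:
{"fn": "apply_moves", "kwargs": {
  "deltas": [
    {"tx": -2,"ty": -2,"tz": 0},
    {"tx": -4,"ty": -4,"tz": 0},
    {"tx": -6,"ty": -6,"tz": 0},
    {"tx": -8,"ty": -8,"tz": 0.5},
    {"tx": -9,"ty": -9.9,"tz": 1.0},
    {"tx": -9.5,"ty": -9.9,"tz": 1.5},
    {"tx": -9.5,"ty": -9.9,"tz": 1.5}
  ]
}}

```text
$.deltas[0]: bad value
```

```bash
python3 -c "
from mv import *
print(telemetry.observe()['joints'].round(2))
rows((.4608,-.2618,.07,66.6),(.4608,-.2618,.004,66.6))"
```

```text
[ 0.45 -0.16  1.95 -0.    1.35 -0.71]
{'tx': -9.57, 'ty': -15.122, 'tz': 4.394, 'rx': 0.0, 'ry': 0.007, 'rz': -0.023} mm 553 deg 0
{'tx': -9.569, 'ty': -15.122, 'tz': 6.594, 'rx': 0.0, 'ry': 0.007, 'rz': -0.023} mm 572 deg 0
```

Emit:
{"fn": "apply_moves", "kwargs": {
  "deltas": [
    {"tx": -2,"ty": -2,"tz": 0,"rx": 0,"ry": 0,"rz": 0},
    {"tx": -4,"ty": -4,"tz": 0,"rx": 0,"ry": 0,"rz": 0},
    {"tx": -6,"ty": -6,"tz": 0.3,"rx": 0,"ry": 0,"rz": 0},
    {"tx": -7,"ty": -8,"tz": 0.8,"rx": 0,"ry": 0,"rz": 0},
    {"tx": -8,"ty": -10,"tz": 1.4,"rx": 0,"ry": 0,"rz": 0},
    {"tx": -9,"ty": -12,"tz": 2,"rx": 0,"ry": 0,"rz": 0},
    {"tx": -9.5,"ty": -14,"tz": 2.8,"rx": 0,"ry": 0,"rz": 0},
    {"tx": -9.57,"ty": -15.12,"tz": 3.5,"rx": 0,"ry": 0,"rz": 0},
    {"tx": -9.57,"ty": -15.12,"tz": 4.2,"rx": 0,"ry": 0,"rz": 0},
    {"tx": -9.57,"ty": -15.12,"tz": 4.2,"rx": 0,"ry": 0,"rz": 0},
    {"tx": -9.57,"ty": -15.12,"tz": 4.2,"rx": 0,"ry": 0,"rz": 0}
  ]
}}

```text
time_s: 3.85
eef_pos: [0.4605, -0.2589, 0.0752]
orientation: [[-0.917, 0.398, -0.001], [0.398, 0.917, 0.001], [0.001, 0.001, -1.0]]
wrist_force: [0.4, -0.5, 1.2]
finger_gap: 0.757
grip_force: 0.0
```

```bash
python3 -c "
from mv import *
print(telemetry.observe()['joints'].round(2))
rows((.4608,-.2618,.004,66.6))
p=cam('side'); s=telemetry.observe(); f=p['frame'][205:325,275:435]; cv2.imwrite('pics/g1.png',cv2.resize(f[:,:,::-1],None,fx=4.4,fy=4.4,interpolation=cv2.INTER_CUBIC))"
```

```text
[-0.66  0.15  1.9   0.    1.09 -1.82]
{'tx': -0.05, 'ty': -0.088, 'tz': 2.374, 'rx': 0.007, 'ry': -0.011, 'rz': -0.01} mm 71 deg 0
```

View pics/g1.png

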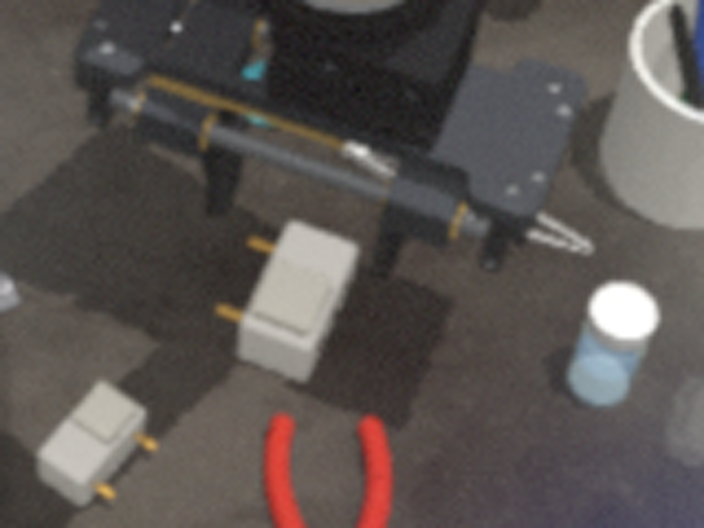

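The fingers, at (220,190) and (385,250), straddle the adapter at (297,300), with the pins on either side of the left finger's path. I'll go down and grip.

Emit:
{"fn": "apply_moves", "kwargs": {
  "deltas": [
    {"tx": -0.05,"ty": -0.05,"tz": 1.0,"rx": 0,"ry": 0,"rz": 0},
    {"tx": -0.05,"ty": -0.05,"tz": 1.8,"rx": 0,"ry": 0,"rz": 0},
    {"tx": -0.05,"ty": -0.05,"tz": 2.33,"rx": 0,"ry": 0,"rz": 0},
    {"tx": -0.05,"ty": -0.05,"tz": 2.33,"rx": 0,"ry": 0,"rz": 0}
  ]
}}

```text
time_s: 4.4
eef_pos: [0.4616, -0.2597, 0.0054]
orientation: [[-0.918, 0.396, -0.001], [0.396, 0.918, 0.001], [0.001, 0.0, -1.0]]
wrist_force: [0.0, -0.2, 0.8]
finger_gap: 0.761
grip_force: 0.0
```

Emit:
{"fn": "apply_moves", "kwargs": {
  "deltas": [
    {"tx": 0,"ty": 0,"tz": 0,"rx": 0,"ry": 0,"rz": 0},
    {"tx": 0,"ty": 0,"tz": 0,"rx": 0,"ry": 0,"rz": 0},
    {"tx": 0,"ty": 0,"tz": 0,"rx": 0,"ry": 0,"rz": 0},
    {"tx": 0,"ty": 0,"tz": 0,"rx": 0,"ry": 0,"rz": 0},
    {"tx": 0,"ty": 0,"tz": 0,"rx": 0,"ry": 0,"rz": 0}
  ],
  "grip": 25,
  "squeeze": 15
}}

```text
time_s: 5.03
eef_pos: [0.4618, -0.2611, 0.0059]
orientation: [[-0.918, 0.397, 0.0], [0.397, 0.918, -0.0], [-0.0, -0.0, -1.0]]
wrist_force: [0.1, -0.2, 3.2]
finger_gap: 0.393
grip_force: 15.0
```

```bash
python3 -c "
from mv import *
x,y=hw(.036,0); a=np.degrees(H[2])+90
print(x,y,a)
rows((.4618,-.2611,.1,66.6),(x,y,.1,a),(x,y,.05,a))"
```

```text
0.5759831207734407 -0.03233634648046628 115.08838403690504
{'tx': -0.001, 'ty': 0.001, 'tz': -3.135, 'rx': -0.001, 'ry': 0.003, 'rz': 0.002} mm 94 deg 0
{'tx': -0.467, 'ty': 8.511, 'tz': -3.136, 'rx': -0.003, 'ry': 0.003, 'rz': -8.08} mm 272 deg 48
{'tx': -0.467, 'ty': 8.511, 'tz': -1.469, 'rx': -0.003, 'ry': 0.003, 'rz': -8.08} mm 259 deg 48
```

Emit:
{"fn": "apply_moves", "kwargs": {
  "deltas": [
    {"tx": 0,"ty": 0,"tz": -1.2,"rx": 0,"ry": 0,"rz": 0},
    {"tx": 0,"ty": 0,"tz": -2.4,"rx": 0,"ry": 0,"rz": 0},
    {"tx": 0,"ty": 0.8,"tz": -3.13,"rx": 0,"ry": 0,"rz": -1},
    {"tx": 0,"ty": 2.2,"tz": -3.13,"rx": 0,"ry": 0,"rz": -2.2},
    {"tx": -0.1,"ty": 3.7,"tz": -3.13,"rx": 0,"ry": 0,"rz": -3.6},
    {"tx": -0.2,"ty": 5.2,"tz": -3.13,"rx": 0,"ry": 0,"rz": -5},
    {"tx": -0.3,"ty": 6.7,"tz": -3.13,"rx": 0,"ry": 0,"rz": -6.4},
    {"tx": -0.4,"ty": 7.9,"tz": -3.13,"rx": 0,"ry": 0,"rz": -7.5},
    {"tx": -0.47,"ty": 8.51,"tz": -3.13,"rx": 0,"ry": 0,"rz": -8.08},
    {"tx": -0.47,"ty": 8.51,"tz": -2.6,"rx": 0,"ry": 0,"rz": -8.08},
    {"tx": -0.47,"ty": 8.51,"tz": -2.2,"rx": 0,"ry": 0,"rz": -8.08},
    {"tx": -0.47,"ty": 8.51,"tz": -2.2,"rx": 0,"ry": 0,"rz": -8.08}
  ]
}}

```text
time_s: 6.52
eef_pos: [0.5737, -0.0331, 0.0693]
orientation: [[-0.907, -0.422, -0.004], [-0.422, 0.907, 0.001], [0.004, 0.002, -1.0]]
wrist_force: [-0.5, -0.0, -0.4]
finger_gap: 0.389
grip_force: 15.0
```

```bash
python3 -c "
from mv import *
s=telemetry.observe(); print(s['joints'].round(2))
a=np.degrees(H[2])+90
x,y=hw(.036,0); rows((x,y,.028,a))
c=[]
for n,(r0,c0) in dict(top=(175,205),side=(165,185)).items():
    f=cam(n)['frame'][r0:r0+110,c0:c0+90]; c.append(cv2.resize(f[:,:,::-1],None,fx=4.4,fy=5,interpolation=cv2.INTER_CUBIC))
cv2.imwrite('pics/b1.png',np.hstack(c))"
```

```text
[-0.19  0.26  1.78 -0.    1.1  -2.2 ]
{'tx': -0.084, 'ty': -0.013, 'tz': 1.375, 'rx': 0.023, 'ry': -0.036, 'rz': -0.021} mm 41 deg 0
```

View pics/b1.png

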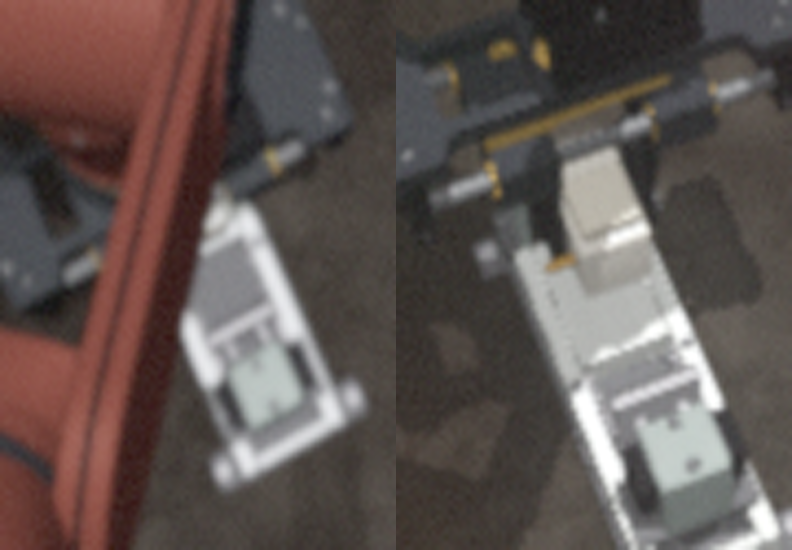

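The adapter hangs upright above the bed and in line with the rails. I'll lower it to about 2 mm above the bed, then feel for the stop.

Emit:
{"fn": "apply_moves", "kwargs": {
  "deltas": [
    {"tx": 0,"ty": 0,"tz": 0.7,"rx": 0,"ry": 0,"rz": 0},
    {"tx": 0,"ty": 0,"tz": 1.36,"rx": 0,"ry": 0,"rz": 0},
    {"tx": 0,"ty": 0,"tz": 1.36,"rx": 0,"ry": 0,"rz": 0},
    {"tx": 0,"ty": 0,"tz": 1.36,"rx": 0,"ry": 0,"rz": 0}
  ]
}}

```text
time_s: 7.12
eef_pos: [0.5761, -0.0323, 0.0311]
orientation: [[-0.906, -0.424, 0.0], [-0.424, 0.906, -0.0], [-0.0, -0.0, -1.0]]
wrist_force: [-0.7, 0.2, -1.2]
finger_gap: 0.386
grip_force: 15.0
```

```bash
cat >> mv.py <<'E'
def st():
    s=telemetry.observe(); c,sn=np.cos(H[2]),np.sin(H[2]); d=s['eef_pos']-[H[0],H[1],0]; f=s['wrist_force']
    print('t',round(s['time_s'],2),'hold mm',(1e3*np.array([c*d[0]+sn*d[1],-sn*d[0]+c*d[1],d[2]])).round(2),'F',np.array([c*f[0]+sn*f[1],-sn*f[0]+c*f[1],f[2]]).round(2),'gap',round(s['finger_gap']*87,2),round(s['grip_force'],1))
if __name__=='__main__': st()
E
python3 mv.py
```

```text
t 7.12 hold mm [36.12 -0.06 31.12] F [-0.54  0.44 -1.16] gap 33.56 15.0
```

Emit:
{"fn": "apply_moves", "kwargs": {
  "deltas": [
    {"tx": -0.05,"ty": 0,"tz": 0,"rx": 0,"ry": 0,"rz": 0},
    {"tx": -0.1,"ty": 0,"tz": 0,"rx": 0,"ry": 0,"rz": 0}
  ]
}}

```text
time_s: 7.38
eef_pos: [0.5793, -0.031, 0.0316]
orientation: [[-0.906, -0.424, 0.001], [-0.424, 0.906, -0.0], [-0.001, -0.001, -1.0]]
wrist_force: [0.5, 0.6, -0.6]
finger_gap: 0.388
grip_force: 15.0
```

```bash
python3 mv.py
```

```text
t 7.38 hold mm [39.62 -0.17 31.61] F [ 0.71  0.3  -0.64] gap 33.76 15.0
```

Emit:
{"fn": "apply_moves", "kwargs": {
  "deltas": [
    {"tx": -0.03,"ty": 0,"tz": 0.05,"rx": 0,"ry": 0,"rz": 0},
    {"tx": -0.06,"ty": 0,"tz": 0.1,"rx": 0,"ry": 0,"rz": 0},
    {"tx": -0.06,"ty": 0,"tz": 0.1,"rx": 0,"ry": 0,"rz": 0}
  ]
}}

```text
time_s: 7.75
eef_pos: [0.5801, -0.0301, 0.0276]
orientation: [[-0.906, -0.424, -0.0], [-0.424, 0.906, 0.0], [0.0, 0.0, -1.0]]
wrist_force: [-1.2, 0.1, -1.0]
finger_gap: 0.39
grip_force: 15.0
```

```bash
python3 mv.py
```

```text
t 7.75 hold mm [40.7   0.31 27.6 ] F [-1.06  0.63 -0.96] gap 33.9 15.0
```

Emit:
{"fn": "apply_moves", "kwargs": {
  "deltas": [
    {"tx": -0.03,"ty": 0,"tz": 0,"rx": 0,"ry": 0,"rz": 0},
    {"tx": -0.05,"ty": 0,"tz": 0,"rx": 0,"ry": 0,"rz": 0},
    {"tx": -0.05,"ty": 0,"tz": 0,"rx": 0,"ry": 0,"rz": 0}
  ]
}}

```text
time_s: 8.12
eef_pos: [0.5817, -0.0295, 0.0279]
orientation: [[-0.906, -0.424, 0.0], [-0.424, 0.906, -0.0], [-0.0, -0.0, -1.0]]
wrist_force: [0.3, 0.9, -0.4]
finger_gap: 0.39
grip_force: 15.0
```

```bash
python3 mv.py
```

```text
t 8.12 hold mm [42.35  0.13 27.87] F [ 0.67  0.7  -0.41] gap 33.93 15.0
```

Emit:
{"fn": "apply_moves", "kwargs": {
  "deltas": [
    {"tx": -0.03,"ty": 0,"tz": 0,"rx": 0,"ry": 0,"rz": 0},
    {"tx": -0.06,"ty": 0,"tz": 0,"rx": 0,"ry": 0,"rz": 0},
    {"tx": -0.06,"ty": 0,"tz": 0,"rx": 0,"ry": 0,"rz": 0}
  ]
}}

```text
time_s: 8.5
eef_pos: [0.5825, -0.0291, 0.0277]
orientation: [[-0.906, -0.424, -0.002], [-0.424, 0.906, -0.0], [0.002, 0.0, -1.0]]
wrist_force: [-5.0, -2.9, 1.4]
finger_gap: 0.391
grip_force: 15.0
```

```bash
python3 mv.py
```

```text
t 8.5 hold mm [43.31  0.18 27.67] F [-5.77 -0.45  1.4 ] gap 34.01 15.0
```

Emit:
{"fn": "apply_moves", "kwargs": {
  "deltas": [
    {"tx": -0.03,"ty": 0,"tz": 0,"rx": 0,"ry": 0,"rz": 0},
    {"tx": -0.06,"ty": 0,"tz": 0,"rx": 0,"ry": 0,"rz": 0},
    {"tx": -0.06,"ty": 0,"tz": 0,"rx": 0,"ry": 0,"rz": 0}
  ]
}}

```text
time_s: 8.88
eef_pos: [0.5826, -0.0291, 0.0273]
orientation: [[-0.905, -0.424, -0.005], [-0.424, 0.905, -0.001], [0.005, 0.001, -1.0]]
wrist_force: [-9.3, -5.8, 4.7]
finger_gap: 0.391
grip_force: 15.0
```

```bash
python3 mv.py
```

```text
t 8.88 hold mm [43.42  0.15 27.34] F [-10.89  -1.34   4.74] gap 34.03 15.0
```

Emit:
{"fn": "apply_moves", "kwargs": {
  "deltas": [
    {"tx": 0.13,"ty": 0,"tz": 0,"rx": 0,"ry": 0,"rz": 0},
    {"tx": 0.13,"ty": 0,"tz": 0,"rx": 0,"ry": 0,"rz": 0},
    {"tx": 0.13,"ty": 0,"tz": 0.05,"rx": 0,"ry": 0,"rz": 0},
    {"tx": 0.13,"ty": 0,"tz": 0.05,"rx": 0,"ry": 0,"rz": 0}
  ]
}}

```text
time_s: 9.38
eef_pos: [0.5815, -0.0294, 0.0262]
orientation: [[-0.906, -0.424, 0.0], [-0.424, 0.906, 0.0], [-0.0, 0.0, -1.0]]
wrist_force: [0.0, 0.3, -1.2]
finger_gap: 0.393
grip_force: 15.0
```

```bash
python3 mv.py
```

```text
t 9.38 hold mm [42.21  0.28 26.23] F [ 0.15  0.26 -1.19] gap 34.2 15.0
```

Emit:
{"fn": "apply_moves", "kwargs": {
  "deltas": [
    {"tx": 0,"ty": 0,"tz": 0.04,"rx": 0,"ry": 0,"rz": 0},
    {"tx": 0,"ty": 0,"tz": 0.04,"rx": 0,"ry": 0,"rz": 0}
  ]
}}

```text
time_s: 9.62
eef_pos: [0.5817, -0.0295, 0.026]
orientation: [[-0.906, -0.424, 0.0], [-0.424, 0.906, 0.0], [-0.0, -0.0, -1.0]]
wrist_force: [-3.2, 0.7, 4.7]
finger_gap: 0.388
grip_force: 15.0
```

```bash
python3 mv.py
```

```text
t 9.62 hold mm [42.35  0.17 25.98] F [-2.64  2.01  4.65] gap 33.78 15.0
```

Emit:
{"fn": "apply_moves", "kwargs": {
  "deltas": [
    {"tx": 0,"ty": 0,"tz": 0,"rx": 0,"ry": 0,"rz": 0},
    {"tx": 0,"ty": 0,"tz": 0,"rx": 0,"ry": 0,"rz": 0},
    {"tx": 0,"ty": 0,"tz": 0,"rx": 0,"ry": 0,"rz": 0},
    {"tx": 0,"ty": 0,"tz": -1.2,"rx": 0,"ry": 0,"rz": 0},
    {"tx": 0,"ty": 0,"tz": -2.4,"rx": 0,"ry": 0,"rz": 0},
    {"tx": 1.8,"ty": 0,"tz": -2.7,"rx": 0,"ry": 0,"rz": 0},
    {"tx": 3.9,"ty": 0,"tz": -2.7,"rx": 0,"ry": 0,"rz": 0},
    {"tx": 5.5,"ty": 0,"tz": -2.7,"rx": 0,"ry": 0,"rz": 0},
    {"tx": 5.5,"ty": 0,"tz": -2.7,"rx": 0,"ry": 0,"rz": 0}
  ],
  "grip": 64
}}

```text
time_s: 10.75
eef_pos: [0.4292, -0.1002, 0.1055]
orientation: [[-0.907, -0.422, -0.001], [-0.422, 0.907, 0.0], [0.001, 0.001, -1.0]]
wrist_force: [0.6, -0.3, 0.8]
finger_gap: 0.74
grip_force: 0.0
```

```bash
python3 -c "
from mv import *
st()
c=[]
for n,(r0,c0) in dict(top=(175,205),side=(165,185)).items():
    p=cam(n); f=p['frame'][r0:r0+110,c0:c0+90]; c.append(cv2.resize(f[:,:,::-1],None,fx=4.4,fy=5,interpolation=cv2.INTER_CUBIC))
cv2.imwrite('pics/b2.png',np.hstack(c))"
```

```text
t 10.75 hold mm [-125.7     0.76  105.54] F [ 0.41 -0.52  0.85] gap 64.38 0.0
```

View pics/b2.png

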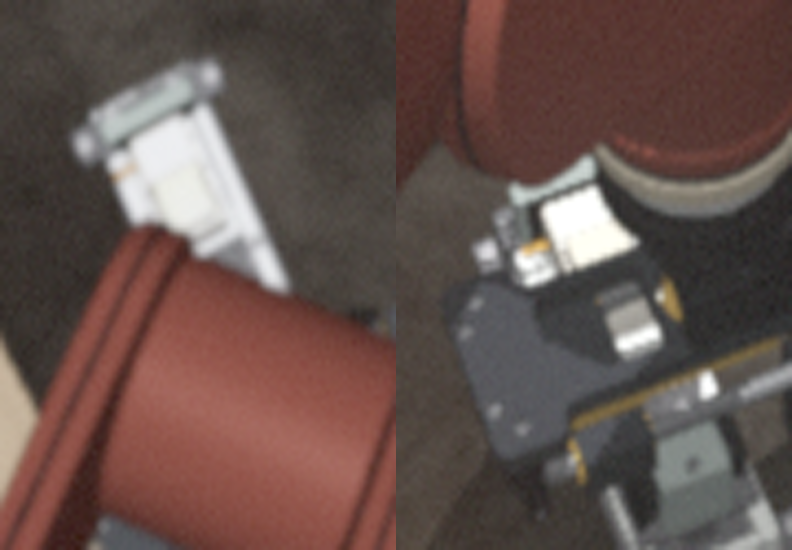

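The adapter is on the bed, square and close to the stop. The side view shows the jaw at (690,470). I went about 46 mm too far back, but that was clear above the jaw. Next I'll go to the buttons.

```bash
python3 -c "
from mv import *
st()
a=np.degrees(H[2])+90
x,y=hw(-.0763,0); rows((x,y,.105,a),(x,y,.031,a))"
```

```text
t 10.85 hold mm [-122.74   -0.39  106.62] F [ 0.39 -0.81 -0.18] gap 63.97 0.0
{'tx': -1.548, 'ty': 0.015, 'tz': 0.056, 'rx': -0.01, 'ry': 0.013, 'rz': -0.01} mm 46 deg 0
{'tx': -1.545, 'ty': 0.017, 'tz': 2.523, 'rx': -0.01, 'ry': 0.013, 'rz': -0.01} mm 89 deg 0
```

Emit:
{"fn": "apply_moves", "kwargs": {
  "deltas": [
    {"tx": -0.8,"ty": 0,"tz": 0,"rx": 0,"ry": 0,"rz": 0},
    {"tx": -1.55,"ty": 0.02,"tz": 0.2,"rx": 0,"ry": 0,"rz": 0},
    {"tx": -1.55,"ty": 0.02,"tz": 0.6,"rx": 0,"ry": 0,"rz": 0},
    {"tx": -1.55,"ty": 0.02,"tz": 1.4,"rx": 0,"ry": 0,"rz": 0},
    {"tx": -1.55,"ty": 0.02,"tz": 2.1,"rx": 0,"ry": 0,"rz": 0},
    {"tx": -1.55,"ty": 0.02,"tz": 2.5,"rx": 0,"ry": 0,"rz": 0},
    {"tx": -1.55,"ty": 0.02,"tz": 2.5,"rx": 0,"ry": 0,"rz": 0}
  ],
  "grip": 70
}}

```text
time_s: 11.72
eef_pos: [0.4728, -0.0791, 0.03]
orientation: [[-0.905, -0.424, -0.002], [-0.424, 0.905, 0.001], [0.002, 0.002, -1.0]]
wrist_force: [-0.3, -0.1, -0.1]
finger_gap: 0.806
grip_force: 0.0
```

```bash
python3 mv.py
```

```text
t 11.72 hold mm [-77.28   1.44  30.  ] F [-0.29  0.01 -0.15] gap 70.12 0.0
```

Emit:
{"fn": "apply_moves", "kwargs": {
  "deltas": [
    {"tx": 0,"ty": 0,"tz": 0,"rx": 0,"ry": 0,"rz": 0},
    {"tx": 0,"ty": 0,"tz": 0,"rx": 0,"ry": 0,"rz": 0},
    {"tx": 0,"ty": 0,"tz": 0,"rx": 0,"ry": 0,"rz": 0},
    {"tx": 0,"ty": 0,"tz": 0,"rx": 0,"ry": 0,"rz": 0},
    {"tx": 0,"ty": 0,"tz": 0,"rx": 0,"ry": 0,"rz": 0}
  ],
  "grip": 42,
  "squeeze": 15
}}

```text
time_s: 12.35
eef_pos: [0.4745, -0.0797, 0.032]
orientation: [[-0.906, -0.424, 0.002], [-0.424, 0.906, -0.001], [-0.001, -0.001, -1.0]]
wrist_force: [-0.3, -0.5, 5.9]
finger_gap: 0.49
grip_force: 5.5
```

```bash
python3 mv.py
```

```text
t 12.35 hold mm [-75.94   0.12  31.98] F [-0.44 -0.32  5.9 ] gap 42.62 5.5
```

Emit:
{"fn": "apply_moves", "kwargs": {
  "deltas": [
    {"tx": 0,"ty": 0,"tz": 0,"rx": 0,"ry": 0,"rz": 0},
    {"tx": 0,"ty": 0,"tz": 0,"rx": 0,"ry": 0,"rz": 0},
    {"tx": 0.05,"ty": 0,"tz": 0,"rx": 0,"ry": 0,"rz": 0},
    {"tx": 0.1,"ty": 0,"tz": 0,"rx": 0,"ry": 0,"rz": 0},
    {"tx": 0.1,"ty": 0,"tz": 0,"rx": 0,"ry": 0,"rz": 0}
  ],
  "grip": 34,
  "squeeze": 22
}}

```text
time_s: 12.98
eef_pos: [0.4722, -0.0807, 0.0323]
orientation: [[-0.906, -0.424, 0.002], [-0.424, 0.906, -0.0], [-0.002, -0.001, -1.0]]
wrist_force: [-0.2, 1.0, 7.0]
finger_gap: 0.418
grip_force: 22.0
```

```bash
python3 mv.py
```

```text
t 12.97 hold mm [-78.46   0.19  32.3 ] F [0.25 1.   7.01] gap 36.37 22.0
```

Emit:
{"fn": "apply_moves", "kwargs": {
  "deltas": [
    {"tx": 0.05,"ty": 0,"tz": 0,"rx": 0,"ry": 0,"rz": 0},
    {"tx": 0.1,"ty": 0,"tz": 0,"rx": 0,"ry": 0,"rz": 0},
    {"tx": 0.1,"ty": 0,"tz": 0,"rx": 0,"ry": 0,"rz": 0}
  ]
}}

```text
time_s: 13.35
eef_pos: [0.4695, -0.082, 0.0323]
orientation: [[-0.906, -0.424, 0.002], [-0.424, 0.906, -0.0], [-0.002, -0.001, -1.0]]
wrist_force: [0.4, 0.9, 7.3]
finger_gap: 0.415
grip_force: 22.0
```

```bash
python3 mv.py
```

```text
t 13.35 hold mm [-81.45   0.18  32.29] F [0.71 0.68 7.29] gap 36.12 22.0
```

Emit:
{"fn": "apply_moves", "kwargs": {
  "deltas": [
    {"tx": 0.05,"ty": 0,"tz": 0,"rx": 0,"ry": 0,"rz": 0},
    {"tx": 0.1,"ty": 0,"tz": 0,"rx": 0,"ry": 0,"rz": 0},
    {"tx": 0.15,"ty": 0,"tz": 0,"rx": 0,"ry": 0,"rz": 0},
    {"tx": 0.15,"ty": 0,"tz": 0,"rx": 0,"ry": 0,"rz": 0}
  ]
}}

```text
time_s: 13.85
eef_pos: [0.4678, -0.0828, 0.0324]
orientation: [[-0.906, -0.423, 0.008], [-0.423, 0.906, 0.002], [-0.008, -0.002, -1.0]]
wrist_force: [10.0, 7.5, -1.0]
finger_gap: 0.415
grip_force: 22.0
```

```bash
python3 mv.py
```

```text
t 13.85 hold mm [-83.37   0.14  32.4 ] F [12.25  2.51 -0.96] gap 36.09 22.0
```

Emit:
{"fn": "apply_moves", "kwargs": {
  "deltas": [
    {"tx": -0.15,"ty": 0,"tz": 0,"rx": 0,"ry": 0,"rz": 0},
    {"tx": -0.35,"ty": 0,"tz": 0,"rx": 0,"ry": 0,"rz": 0},
    {"tx": -0.55,"ty": 0,"tz": 0,"rx": 0,"ry": 0,"rz": 0},
    {"tx": -0.75,"ty": 0,"tz": 0,"rx": 0,"ry": 0,"rz": 0},
    {"tx": -0.95,"ty": 0,"tz": 0,"rx": 0,"ry": 0,"rz": 0},
    {"tx": -1.15,"ty": 0,"tz": 0,"rx": 0,"ry": 0,"rz": 0},
    {"tx": -1.35,"ty": 0,"tz": 0,"rx": 0,"ry": 0,"rz": 0},
    {"tx": -1.5,"ty": 0,"tz": 0,"rx": 0,"ry": 0,"rz": 0},
    {"tx": -1.6,"ty": 0,"tz": 0,"rx": 0,"ry": 0,"rz": 0},
    {"tx": -1.6,"ty": 0,"tz": 0,"rx": 0,"ry": 0,"rz": 0}
  ]
}}

```text
time_s: 15.1
eef_pos: [0.5088, -0.0636, 0.0323]
orientation: [[-0.906, -0.424, 0.002], [-0.424, 0.906, -0.0], [-0.001, -0.001, -1.0]]
wrist_force: [-0.5, 0.2, 8.2]
finger_gap: 0.416
grip_force: 22.0
```

```bash
python3 mv.py
```

```text
t 15.1 hold mm [-38.12   0.16  32.3 ] F [-0.38  0.38  8.21] gap 36.23 22.0
```

Emit:
{"fn": "apply_moves", "kwargs": {
  "deltas": [
    {"tx": -0.07,"ty": 0,"tz": 0,"rx": 0,"ry": 0,"rz": 0},
    {"tx": -0.14,"ty": 0,"tz": 0,"rx": 0,"ry": 0,"rz": 0},
    {"tx": -0.21,"ty": 0,"tz": 0,"rx": 0,"ry": 0,"rz": 0},
    {"tx": -0.28,"ty": 0,"tz": 0,"rx": 0,"ry": 0,"rz": 0},
    {"tx": -0.28,"ty": 0,"tz": 0,"rx": 0,"ry": 0,"rz": 0}
  ]
}}

```text
time_s: 15.72
eef_pos: [0.5163, -0.0601, 0.0323]
orientation: [[-0.906, -0.424, 0.002], [-0.424, 0.906, -0.0], [-0.001, -0.001, -1.0]]
wrist_force: [-0.4, 1.2, 8.2]
finger_gap: 0.414
grip_force: 22.0
```

```bash
python3 mv.py
```

```text
t 15.72 hold mm [-29.8    0.16  32.28] F [0.19 1.27 8.15] gap 36.02 22.0
```

Emit:
{"fn": "apply_moves", "kwargs": {
  "deltas": [
    {"tx": -0.03,"ty": 0,"tz": 0,"rx": 0,"ry": 0,"rz": 0},
    {"tx": -0.06,"ty": 0,"tz": 0,"rx": 0,"ry": 0,"rz": 0},
    {"tx": -0.06,"ty": 0,"tz": 0,"rx": 0,"ry": 0,"rz": 0},
    {"tx": -0.06,"ty": 0,"tz": 0,"rx": 0,"ry": 0,"rz": 0}
  ]
}}

```text
time_s: 16.23
eef_pos: [0.5178, -0.0594, 0.0323]
orientation: [[-0.906, -0.424, 0.001], [-0.424, 0.906, -0.001], [-0.001, -0.001, -1.0]]
wrist_force: [-0.8, -0.8, 8.0]
finger_gap: 0.412
grip_force: 22.0
```

```bash
python3 mv.py
```

```text
t 16.23 hold mm [-28.2    0.17  32.29] F [-1.06 -0.42  8.05] gap 35.8 22.0
```

Emit:
{"fn": "apply_moves", "kwargs": {
  "deltas": [
    {"tx": -0.03,"ty": 0,"tz": 0,"rx": 0,"ry": 0,"rz": 0},
    {"tx": -0.06,"ty": 0,"tz": 0,"rx": 0,"ry": 0,"rz": 0},
    {"tx": -0.06,"ty": 0,"tz": 0,"rx": 0,"ry": 0,"rz": 0},
    {"tx": -0.06,"ty": 0,"tz": 0,"rx": 0,"ry": 0,"rz": 0}
  ]
}}

```text
time_s: 16.73
eef_pos: [0.5188, -0.0589, 0.0323]
orientation: [[-0.905, -0.424, 0.0], [-0.424, 0.905, -0.001], [0.0, -0.001, -1.0]]
wrist_force: [-4.1, -0.6, 10.6]
finger_gap: 0.415
grip_force: 22.0
```

```bash
python3 mv.py
```

```text
t 16.73 hold mm [-27.03   0.18  32.26] F [-4.01  1.18 10.65] gap 36.13 22.0
```

Emit:
{"fn": "apply_moves", "kwargs": {
  "deltas": [
    {"tx": -0.03,"ty": 0,"tz": 0,"rx": 0,"ry": 0,"rz": 0},
    {"tx": -0.06,"ty": 0,"tz": 0,"rx": 0,"ry": 0,"rz": 0},
    {"tx": -0.06,"ty": 0,"tz": 0,"rx": 0,"ry": 0,"rz": 0},
    {"tx": -0.06,"ty": 0,"tz": 0,"rx": 0,"ry": 0,"rz": 0}
  ]
}}

```text
time_s: 17.23
eef_pos: [0.5202, -0.0582, 0.0322]
orientation: [[-0.906, -0.424, -0.0], [-0.424, 0.906, -0.001], [0.001, -0.001, -1.0]]
wrist_force: [-4.1, -1.6, 11.1]
finger_gap: 0.416
grip_force: 22.0
```

```bash
python3 mv.py
```

```text
t 17.23 hold mm [-25.48   0.17  32.24] F [-4.39  0.25 11.09] gap 36.17 22.0
```

Emit:
{"fn": "apply_moves", "kwargs": {
  "deltas": [
    {"tx": -0.05,"ty": 0,"tz": 0,"rx": 0,"ry": 0,"rz": 0},
    {"tx": -0.1,"ty": 0,"tz": 0,"rx": 0,"ry": 0,"rz": 0},
    {"tx": -0.15,"ty": 0,"tz": 0,"rx": 0,"ry": 0,"rz": 0},
    {"tx": -0.2,"ty": 0,"tz": 0,"rx": 0,"ry": 0,"rz": 0},
    {"tx": -0.2,"ty": 0,"tz": 0,"rx": 0,"ry": 0,"rz": 0},
    {"tx": -0.2,"ty": 0,"tz": 0,"rx": 0,"ry": 0,"rz": 0}
  ]
}}

```text
time_s: 17.98
eef_pos: [0.5251, -0.056, 0.0322]
orientation: [[-0.905, -0.424, -0.002], [-0.424, 0.905, -0.001], [0.002, -0.001, -1.0]]
wrist_force: [-7.0, -2.8, 12.6]
finger_gap: 0.419
grip_force: 22.0
```

```bash
python3 mv.py
```

```text
t 17.98 hold mm [-20.1    0.17  32.24] F [-7.51  0.37 12.61] gap 36.42 22.0
```

Emit:
{"fn": "apply_moves", "kwargs": {
  "deltas": [
    {"tx": -0.03,"ty": 0,"tz": 0,"rx": 0,"ry": 0,"rz": 0},
    {"tx": -0.03,"ty": 0,"tz": 0,"rx": 0,"ry": 0,"rz": 0},
    {"tx": -0.03,"ty": 0,"tz": 0,"rx": 0,"ry": 0,"rz": 0}
  ]
}}

```text
time_s: 18.35
eef_pos: [0.5257, -0.0556, 0.0322]
orientation: [[-0.905, -0.425, -0.002], [-0.425, 0.905, -0.002], [0.003, -0.001, -1.0]]
wrist_force: [-7.6, -2.7, 12.6]
finger_gap: 0.418
grip_force: 22.0
```

```bash
python3 mv.py
```

```text
t 18.35 hold mm [-19.38   0.19  32.22] F [-7.99  0.78 12.56] gap 36.4 22.0
```

Jaw travel is about 63.8 mm, just past the 63 mm notch, with the pad in about 7.8 mm. I'll release quickly.

Emit:
{"fn": "apply_moves", "kwargs": {
  "deltas": [
    {"tx": -0.01,"ty": 0,"tz": 0,"rx": 0,"ry": 0,"rz": 0},
    {"tx": -0.01,"ty": 0,"tz": 0,"rx": 0,"ry": 0,"rz": 0},
    {"tx": 0,"ty": 0,"tz": 0,"rx": 0,"ry": 0,"rz": 0},
    {"tx": 0,"ty": 0,"tz": 0,"rx": 0,"ry": 0,"rz": 0}
  ],
  "grip": 70
}}

```text
time_s: 18.85
eef_pos: [0.5265, -0.0545, 0.031]
orientation: [[-0.906, -0.424, -0.0], [-0.424, 0.906, 0.0], [-0.0, 0.0, -1.0]]
wrist_force: [0.9, 0.3, -0.4]
finger_gap: 0.761
grip_force: 0.0
```

```bash
python3 mv.py
```

```text
t 18.85 hold mm [-18.24   0.95  30.97] F [ 0.98 -0.12 -0.42] gap 66.2 0.0
```

Emit:
{"fn": "apply_moves", "kwargs": {
  "deltas": [
    {"tx": 0.02,"ty": 0,"tz": 0,"rx": 0,"ry": 0,"rz": 0},
    {"tx": 0.02,"ty": 0,"tz": 0,"rx": 0,"ry": 0,"rz": 0},
    {"tx": 0.02,"ty": 0,"tz": 0,"rx": 0,"ry": 0,"rz": 0},
    {"tx": 0.02,"ty": 0,"tz": 0,"rx": 0,"ry": 0,"rz": 0}
  ],
  "grip": 50,
  "squeeze": 10
}}

```text
time_s: 19.35
eef_pos: [0.526, -0.055, 0.0312]
orientation: [[-0.906, -0.424, 0.0], [-0.424, 0.906, -0.0], [-0.0, -0.0, -1.0]]
wrist_force: [0.5, 0.1, 0.8]
finger_gap: 0.581
grip_force: 3.4
```

```bash
python3 mv.py
```

```text
t 19.35 hold mm [-18.85   0.65  31.22] F [ 0.48 -0.07  0.79] gap 50.54 3.4
```

Emit:
{"fn": "apply_moves", "kwargs": {
  "deltas": [
    {"tx": 0,"ty": 0,"tz": 0,"rx": 0,"ry": 0,"rz": 0},
    {"tx": 0,"ty": 0,"tz": 0,"rx": 0,"ry": 0,"rz": 0},
    {"tx": 0,"ty": 0,"tz": -1.5,"rx": 0,"ry": 0,"rz": 0},
    {"tx": 0,"ty": 0,"tz": -3.2,"rx": 0,"ry": 0,"rz": 0},
    {"tx": 0,"ty": 0.5,"tz": -5,"rx": 0,"ry": 0,"rz": 0},
    {"tx": 0,"ty": 2.3,"tz": -5,"rx": 0,"ry": 0,"rz": 0},
    {"tx": 0,"ty": 4.2,"tz": -5,"rx": 0,"ry": 0,"rz": 0},
    {"tx": -0.5,"ty": 6.1,"tz": -5,"rx": 0,"ry": 0,"rz": 0},
    {"tx": -1,"ty": 8,"tz": -5,"rx": 0,"ry": 0,"rz": 0},
    {"tx": -1.5,"ty": 9.8,"tz": -5,"rx": 0,"ry": 0,"rz": 0},
    {"tx": -2,"ty": 11.5,"tz": -5,"rx": 0,"ry": 0,"rz": 0},
    {"tx": -2,"ty": 11.5,"tz": -5,"rx": 0,"ry": 0,"rz": 0}
  ],
  "grip": 74
}}

```text
time_s: 20.85
eef_pos: [0.4326, 0.2861, 0.1811]
orientation: [[-0.903, -0.429, -0.001], [-0.429, 0.903, 0.001], [0.0, 0.001, -1.0]]
wrist_force: [1.2, -1.1, -0.6]
finger_gap: 0.848
grip_force: 0.0
```

```bash
python3 -c "
from mv import *
st(); x=lambda t:-.0832+t/1e3
c=[]
for n,(r0,c0) in dict(top=(175,205),side=(165,185)).items():
    p=cam(n); print(n,[(t,(proj(p,[(*hw(x(t)-.017,s*.017),.058) for s in(1,-1)]) -[c0,r0]).__mul__([4.4,5]).round().tolist()) for t in (58,63,68)])
    f=p['frame'][r0:r0+110,c0:c0+90]; c.append(cv2.resize(f[:,:,::-1],None,fx=4.4,fy=5,interpolation=cv2.INTER_CUBIC))
cv2.imwrite('pics/b3.png',np.hstack(c))"
```

```text
t 20.85 hold mm [ 41.16 349.18 181.07] F [ 0.59 -1.52 -0.57] gap 73.81 0.0
top [(58, [[209.0, 342.0], [263.0, 311.0]]), (63, [[205.0, 333.0], [259.0, 302.0]]), (68, [[201.0, 324.0], [256.0, 293.0]])]
side [(58, [[226.0, 388.0], [296.0, 360.0]]), (63, [[222.0, 379.0], [292.0, 351.0]]), (68, [[218.0, 370.0], [288.0, 342.0]])]
```

View pics/b3.png

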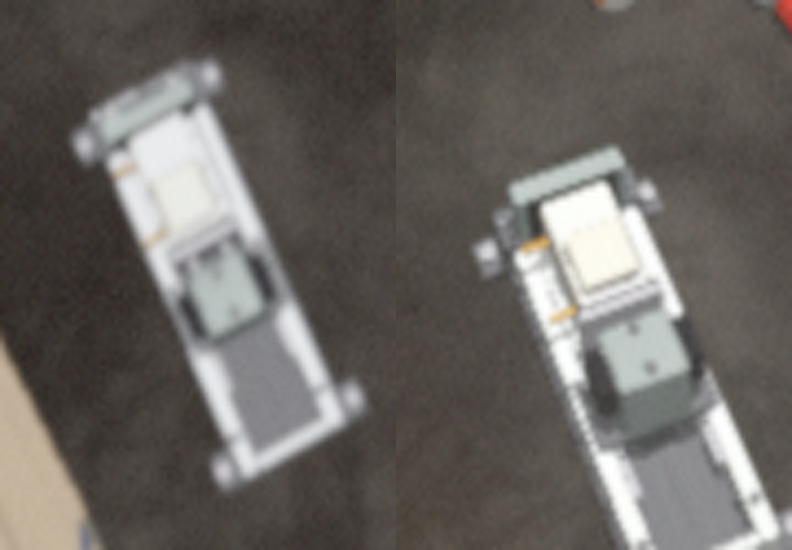

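```bash
python3 - <<'E'
from mv import *
for n in('top','side'):
    p=cam(n); old=cv2.imread(f'pics/{n}0.png')[:,:,::-1]
    def rect(im):
        xs=np.arange(-.12,.1,.0005); ys=np.arange(-.014,.0141,.0005)
        g=np.array([[(*hw(x,y),.058) for x in xs] for y in ys]); uv=proj(p,g).astype(np.float32).reshape(len(ys),len(xs),2)
        return cv2.remap(np.ascontiguousarray(im),uv[...,0],uv[...,1],cv2.INTER_CUBIC)
    A,B=rect(old),rect(p['frame'])
    i=lambda x:int(round((x+.12)/.0005))
    for w in((-.0945,-.0585),(-.09,-.064)):
        T=A[:,i(w[0]):i(w[1])]; r=cv2.matchTemplate(B,T,cv2.TM_CCOEFF_NORMED)[0]; k=int(r.argmax())
        print(n,'shift mm',k*.5-(w[0]+.12)*1e3,'score',r.max().round(3),[(s,r[int((w[0]+.12)/.0005+s*2)].round(3)) for s in(46,48,51,53,56,58)])
E
```

```text
top shift mm 50.5 score 0.988 [(46, np.float32(0.757)), (48, np.float32(0.908)), (51, np.float32(0.985)), (53, np.float32(0.89)), (56, np.float32(0.407)), (58, np.float32(0.177))]
top shift mm 50.5 score 0.972 [(46, np.float32(0.759)), (48, np.float32(0.86)), (51, np.float32(0.972)), (53, np.float32(0.837)), (56, np.float32(0.529)), (58, np.float32(0.311))]
side shift mm 50.5 score 0.902 [(46, np.float32(0.395)), (48, np.float32(0.636)), (51, np.float32(0.881)), (53, np.float32(0.715)), (56, np.float32(0.44)), (58, np.float32(0.155))]
side shift mm 51.0 score 0.964 [(46, np.float32(0.458)), (48, np.float32(0.756)), (51, np.float32(0.964)), (53, np.float32(0.827)), (56, np.float32(0.363)), (58, np.float32(0.22))]
```

The jaw sits at (640,350) in the side view and (222,285) in the top view. Matching it against the first pictures gives a travel of 58 mm. So it slipped back one notch as I let go, and the pad is in by only about 2 mm. I'll pinch it again and advance one notch. This time I'll let one button out first while the other finger is pressed firmly sideways to hold the jaw.

```bash
python3 -c "
from mv import *
st()
a=np.degrees(H[2])+90
x,y=hw(-.0252,.0002); rows((x,y,.181,a),(x,y,.09,a),(x,y,.031,a))"
```

```text
t 21.05 hold mm [ 40.71 344.91 180.93] F [ 0.88  0.12 -0.49] gap 74.07 0.0
{'tx': 2.19, 'ty': -11.492, 'tz': 0.003, 'rx': -0.003, 'ry': -0.005, 'rz': -0.006} mm 351 deg 0
{'tx': 2.188, 'ty': -11.491, 'tz': 3.036, 'rx': -0.003, 'ry': -0.005, 'rz': -0.006} mm 363 deg 0
{'tx': 2.187, 'ty': -11.49, 'tz': 5.003, 'rx': -0.003, 'ry': -0.005, 'rz': -0.006} mm 382 deg 0
```

Emit:
{"fn": "apply_moves", "kwargs": {
  "deltas": [
    {"tx": 0.4,"ty": -2,"tz": 0,"rx": 0,"ry": 0,"rz": 0},
    {"tx": 0.8,"ty": -4,"tz": 0,"rx": 0,"ry": 0,"rz": 0},
    {"tx": 1.2,"ty": -6,"tz": 0,"rx": 0,"ry": 0,"rz": 0},
    {"tx": 1.6,"ty": -8,"tz": 0,"rx": 0,"ry": 0,"rz": 0},
    {"tx": 1.9,"ty": -10,"tz": 0,"rx": 0,"ry": 0,"rz": 0},
    {"tx": 2.19,"ty": -11.49,"tz": 0.6,"rx": 0,"ry": 0,"rz": 0},
    {"tx": 2.19,"ty": -11.49,"tz": 1.8,"rx": 0,"ry": 0,"rz": 0},
    {"tx": 2.19,"ty": -11.49,"tz": 3,"rx": 0,"ry": 0,"rz": 0},
    {"tx": 2.19,"ty": -11.49,"tz": 4.2,"rx": 0,"ry": 0,"rz": 0},
    {"tx": 2.19,"ty": -11.49,"tz": 5.0,"rx": 0,"ry": 0,"rz": 0},
    {"tx": 2.19,"ty": -11.49,"tz": 5.0,"rx": 0,"ry": 0,"rz": 0},
    {"tx": 2.19,"ty": -11.49,"tz": 5.0,"rx": 0,"ry": 0,"rz": 0}
  ]
}}

```text
time_s: 22.55
eef_pos: [0.5212, -0.0581, 0.0323]
orientation: [[-0.906, -0.423, 0.001], [-0.423, 0.906, -0.0], [-0.001, -0.001, -1.0]]
wrist_force: [-0.8, 0.5, -0.1]
finger_gap: 0.847
grip_force: 0.0
```

```bash
python3 mv.py
```

```text
t 22.55 hold mm [-24.5   -0.14  32.26] F [-0.5   0.73 -0.08] gap 73.71 0.0
```

Emit:
{"fn": "apply_moves", "kwargs": {
  "deltas": [
    {"tx": 0,"ty": 0,"tz": 0,"rx": 0,"ry": 0,"rz": 0},
    {"tx": 0,"ty": 0,"tz": 0,"rx": 0,"ry": 0,"rz": 0},
    {"tx": 0,"ty": 0,"tz": 0,"rx": 0,"ry": 0,"rz": 0},
    {"tx": 0,"ty": 0,"tz": 0,"rx": 0,"ry": 0,"rz": 0}
  ],
  "grip": 48,
  "squeeze": 25
}}

```text
time_s: 23.05
eef_pos: [0.5212, -0.0573, 0.0318]
orientation: [[-0.906, -0.424, 0.001], [-0.424, 0.906, -0.001], [-0.001, -0.001, -1.0]]
wrist_force: [-0.6, 0.5, 4.2]
finger_gap: 0.568
grip_force: 3.7
```

```bash
python3 mv.py
```

```text
t 23.05 hold mm [-24.21   0.63  31.79] F [-0.35  0.73  4.22] gap 49.38 3.7
```

Emit:
{"fn": "apply_moves", "kwargs": {
  "deltas": [
    {"tx": 0,"ty": 0,"tz": 0,"rx": 0,"ry": 0,"rz": 0},
    {"tx": 0,"ty": 0,"tz": 0,"rx": 0,"ry": 0,"rz": 0},
    {"tx": 0,"ty": 0,"tz": 0,"rx": 0,"ry": 0,"rz": 0}
  ],
  "grip": 34,
  "squeeze": 25
}}

```text
time_s: 23.42
eef_pos: [0.5209, -0.0578, 0.0321]
orientation: [[-0.905, -0.424, 0.0], [-0.424, 0.905, -0.001], [0.0, -0.001, -1.0]]
wrist_force: [-3.4, -3.1, 9.3]
finger_gap: 0.413
grip_force: 25.0
```

```bash
python3 mv.py
```

```text
t 23.43 hold mm [-24.69   0.25  32.13] F [-4.4  -1.39  9.35] gap 35.91 25.0
```

Emit:
{"fn": "apply_moves", "kwargs": {
  "deltas": [
    {"tx": -0.06,"ty": 0,"tz": 0,"rx": 0,"ry": 0,"rz": 0},
    {"tx": -0.12,"ty": 0,"tz": 0,"rx": 0,"ry": 0,"rz": 0},
    {"tx": -0.18,"ty": 0,"tz": 0,"rx": 0,"ry": 0,"rz": 0},
    {"tx": -0.21,"ty": -0.07,"tz": 0,"rx": 0,"ry": 0,"rz": 0},
    {"tx": -0.21,"ty": -0.14,"tz": 0,"rx": 0,"ry": 0,"rz": 0},
    {"tx": -0.21,"ty": -0.2,"tz": 0,"rx": 0,"ry": 0,"rz": 0},
    {"tx": -0.21,"ty": -0.2,"tz": 0,"rx": 0,"ry": 0,"rz": 0}
  ]
}}

```text
time_s: 24.3
eef_pos: [0.5259, -0.056, 0.0319]
orientation: [[-0.906, -0.424, -0.007], [-0.424, 0.906, 0.007], [0.004, 0.009, -1.0]]
wrist_force: [-15.3, 13.8, 24.3]
finger_gap: 0.417
grip_force: 25.0
```

```bash
python3 mv.py
```

```text
t 24.3 hold mm [-19.36  -0.23  31.93] F [-7.95 19.01 24.26] gap 36.25 25.0
```

Emit:
{"fn": "apply_moves", "kwargs": {
  "deltas": [
    {"tx": 0,"ty": -0.05,"tz": 0,"rx": 0,"ry": 0,"rz": 0},
    {"tx": 0,"ty": -0.1,"tz": 0,"rx": 0,"ry": 0,"rz": 0}
  ],
  "grip": 41
}}

```text
time_s: 24.55
eef_pos: [0.5265, -0.0578, 0.0315]
orientation: [[-0.906, -0.424, -0.009], [-0.424, 0.906, 0.008], [0.005, 0.011, -1.0]]
wrist_force: [-16.4, 18.7, 25.7]
finger_gap: 0.471
grip_force: 16.9
```

```bash
python3 mv.py
```

```text
t 24.55 hold mm [-19.59  -2.11  31.54] F [-6.97 23.86 25.68] gap 40.97 16.9
```

Emit:
{"fn": "apply_moves", "kwargs": {
  "deltas": [
    {"tx": -0.01,"ty": -0.04,"tz": 0,"rx": 0,"ry": 0,"rz": 0},
    {"tx": -0.01,"ty": -0.08,"tz": 0,"rx": 0,"ry": 0,"rz": 0}
  ],
  "grip": 44
}}

```text
time_s: 24.8
eef_pos: [0.5264, -0.0594, 0.03]
orientation: [[-0.905, -0.424, -0.011], [-0.424, 0.905, 0.009], [0.007, 0.013, -1.0]]
wrist_force: [-15.7, 19.2, 17.7]
finger_gap: 0.503
grip_force: 11.9
```

```bash
python3 mv.py
```

```text
t 24.8 hold mm [-20.32  -3.46  29.99] F [-6.06 24.03 17.66] gap 43.76 11.9
```

Emit:
{"fn": "apply_moves", "kwargs": {
  "deltas": [
    {"tx": -0.03,"ty": -0.03,"tz": 0,"rx": 0,"ry": 0,"rz": 0},
    {"tx": -0.06,"ty": -0.03,"tz": 0,"rx": 0,"ry": 0,"rz": 0},
    {"tx": -0.06,"ty": -0.03,"tz": 0,"rx": 0,"ry": 0,"rz": 0}
  ]
}}

```text
time_s: 25.18
eef_pos: [0.5274, -0.0591, 0.0294]
orientation: [[-0.905, -0.424, -0.014], [-0.425, 0.905, 0.009], [0.008, 0.014, -1.0]]
wrist_force: [-16.5, 16.6, 15.2]
finger_gap: 0.506
grip_force: 11.4
```

```bash
python3 mv.py
```

```text
t 25.18 hold mm [-19.34  -3.62  29.39] F [-7.94 22.07 15.21] gap 44.06 11.4
```

Emit:
{"fn": "apply_moves", "kwargs": {
  "deltas": [
    {"tx": -0.03,"ty": 0,"tz": 0,"rx": 0,"ry": 0,"rz": 0},
    {"tx": -0.05,"ty": 0,"tz": 0,"rx": 0,"ry": 0,"rz": 0},
    {"tx": -0.05,"ty": 0,"tz": 0,"rx": 0,"ry": 0,"rz": 0}
  ]
}}

```text
time_s: 25.55
eef_pos: [0.5288, -0.0585, 0.0293]
orientation: [[-0.905, -0.424, -0.014], [-0.425, 0.905, 0.009], [0.008, 0.014, -1.0]]
wrist_force: [-15.4, 16.9, 14.3]
finger_gap: 0.513
grip_force: 11.9
```

```bash
python3 mv.py
```

```text
t 25.55 hold mm [-17.85  -3.68  29.26] F [-6.79 21.8  14.29] gap 44.59 11.9
```

Emit:
{"fn": "apply_moves", "kwargs": {
  "deltas": [
    {"tx": 0.05,"ty": 0,"tz": 0,"rx": 0,"ry": 0,"rz": 0},
    {"tx": 0.1,"ty": 0,"tz": 0,"rx": 0,"ry": 0,"rz": 0},
    {"tx": 0.1,"ty": 0,"tz": 0,"rx": 0,"ry": 0,"rz": 0}
  ]
}}

```text
time_s: 25.92
eef_pos: [0.528, -0.059, 0.0294]
orientation: [[-0.906, -0.424, -0.009], [-0.424, 0.906, 0.01], [0.004, 0.013, -1.0]]
wrist_force: [-7.7, 21.5, 8.5]
finger_gap: 0.511
grip_force: 11.3
```

```bash
python3 mv.py
```

```text
t 25.93 hold mm [-18.76  -3.83  29.42] F [ 2.13 22.79  8.46] gap 44.47 11.3
```

Pulling back now gives +2 N instead of the spring's push, so the right catch has locked the jaw. I'll release the left button.

Emit:
{"fn": "apply_moves", "kwargs": {
  "deltas": [
    {"tx": 0.0,"ty": 0.1,"tz": 0,"rx": 0,"ry": 0,"rz": 0},
    {"tx": 0.0,"ty": 0.25,"tz": 0,"rx": 0,"ry": 0,"rz": 0},
    {"tx": 0.0,"ty": 0.38,"tz": -0.05,"rx": 0,"ry": 0,"rz": 0},
    {"tx": 0.0,"ty": 0.38,"tz": -0.05,"rx": 0,"ry": 0,"rz": 0},
    {"tx": 0.0,"ty": 0.38,"tz": -0.05,"rx": 0,"ry": 0,"rz": 0}
  ],
  "grip": 70
}}

```text
time_s: 26.55
eef_pos: [0.5277, -0.0554, 0.033]
orientation: [[-0.906, -0.424, 0.001], [-0.424, 0.906, -0.0], [-0.001, -0.001, -1.0]]
wrist_force: [-0.6, -0.2, 0.0]
finger_gap: 0.802
grip_force: 0.0
```

```bash
python3 mv.py
```

```text
t 26.55 hold mm [-17.5   -0.39  32.98] F [-0.64  0.06  0.04] gap 69.74 0.0
```

Emit:
{"fn": "apply_moves", "kwargs": {
  "deltas": [
    {"tx": 0,"ty": 0,"tz": 0,"rx": 0,"ry": 0,"rz": 0},
    {"tx": 0,"ty": 0,"tz": 0,"rx": 0,"ry": 0,"rz": 0},
    {"tx": 0,"ty": 0,"tz": 0,"rx": 0,"ry": 0,"rz": 0},
    {"tx": 0,"ty": 0,"tz": 0,"rx": 0,"ry": 0,"rz": 0}
  ],
  "grip": 50,
  "squeeze": 10
}}

```text
time_s: 27.05
eef_pos: [0.5273, -0.0551, 0.0327]
orientation: [[-0.906, -0.424, -0.0], [-0.424, 0.906, -0.0], [0.0, -0.0, -1.0]]
wrist_force: [-0.7, -0.5, 0.8]
finger_gap: 0.578
grip_force: 3.4
```

```bash
python3 mv.py
```

```text
t 27.05 hold mm [-17.75   0.07  32.71] F [-0.81 -0.14  0.84] gap 50.32 3.4
```

Both buttons are out, at 3.4 N each. I'll retreat and check the jaw's position.

Emit:
{"fn": "apply_moves", "kwargs": {
  "deltas": [
    {"tx": 0,"ty": 0,"tz": 0,"rx": 0,"ry": 0,"rz": 0},
    {"tx": 0,"ty": 0,"tz": 0,"rx": 0,"ry": 0,"rz": 0},
    {"tx": 0,"ty": 0,"tz": -1.5,"rx": 0,"ry": 0,"rz": 0},
    {"tx": 0,"ty": 0,"tz": -3.2,"rx": 0,"ry": 0,"rz": 0},
    {"tx": 0,"ty": 0.5,"tz": -5,"rx": 0,"ry": 0,"rz": 0},
    {"tx": 0,"ty": 2.3,"tz": -5,"rx": 0,"ry": 0,"rz": 0},
    {"tx": 0,"ty": 4.2,"tz": -5,"rx": 0,"ry": 0,"rz": 0},
    {"tx": -0.5,"ty": 6.1,"tz": -5,"rx": 0,"ry": 0,"rz": 0},
    {"tx": -1,"ty": 8,"tz": -5,"rx": 0,"ry": 0,"rz": 0},
    {"tx": -1.5,"ty": 9.8,"tz": -5,"rx": 0,"ry": 0,"rz": 0},
    {"tx": -2,"ty": 11.5,"tz": -5,"rx": 0,"ry": 0,"rz": 0},
    {"tx": -2,"ty": 11.5,"tz": -5,"rx": 0,"ry": 0,"rz": 0}
  ],
  "grip": 74
}}

```text
time_s: 28.55
eef_pos: [0.4342, 0.286, 0.1826]
orientation: [[-0.903, -0.429, -0.0], [-0.429, 0.903, 0.001], [-0.0, 0.001, -1.0]]
wrist_force: [0.4, 0.1, -0.5]
finger_gap: 0.847
grip_force: 0.0
```

```bash
python3 - <<'E'
from mv import *
st(); c=[]
for n,(r0,c0) in dict(top=(175,205),side=(165,185)).items():
    p=cam(n); old=cv2.imread(f'pics/{n}0.png')[:,:,::-1]
    def rect(im):
        xs=np.arange(-.12,.1,.0005); ys=np.arange(-.014,.0141,.0005)
        g=np.array([[(*hw(x,y),.058) for x in xs] for y in ys]); uv=proj(p,g).astype(np.float32).reshape(len(ys),len(xs),2)
        return cv2.remap(np.ascontiguousarray(im),uv[...,0],uv[...,1],cv2.INTER_CUBIC)
    A,B=rect(old),rect(p['frame'])
    for w in((-.0945,-.0585),(-.09,-.064)):
        i=lambda x:int(round((x+.12)/.0005)); r=cv2.matchTemplate(B,A[:,i(w[0]):i(w[1])],cv2.TM_CCOEFF_NORMED)[0]; k=int(r.argmax())
        print(n,'shift mm',k*.5-(w[0]+.12)*1e3,'score',r.max().round(3))
    f=p['frame'][r0:r0+110,c0:c0+90]; c.append(cv2.resize(f[:,:,::-1],None,fx=4.4,fy=5,interpolation=cv2.INTER_CUBIC))
cv2.imwrite('pics/b4.png',np.hstack(c))
E
```

```text
t 28.55 hold mm [ 42.53 348.43 182.63] F [ 0.45 -0.08 -0.49] gap 73.69 0.0
top shift mm 55.5 score 0.987
top shift mm 55.5 score 0.983
side shift mm 55.0 score 0.876
side shift mm 56.0 score 0.957
```

View pics/b4.png

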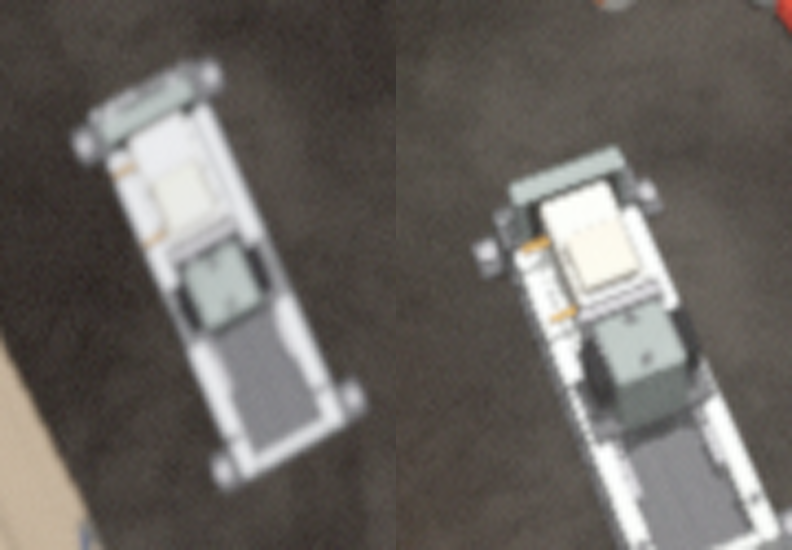

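The jaw has moved 55.5 mm from its start, which puts it in the 63 mm notch with the pad in about 7 of 12 mm. Both buttons are out, and the adapter is square against the stop at (590,240) in the side view. I'll hand it in.

```bash
python3 -c "
from bench import workorder; print(workorder.finish_job())"
```

```text
the job is handed in; nothing more can be done
None
```

I clamped the white plug adapter right way up and square in the holder, with the jaw locked in the 63 mm notch and the pad in about 7 of 12 mm, and handed the job in at about 28.6 s; the first release slipped back to the 58 mm notch, so I re-pinched and moved it up one.

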